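# Clip the red hold clip onto the gear's tray

## Robot

A 6-joint arm with a two-finger parallel gripper is mounted at the origin on a cart in front of the work surface, level with it; the furniture and walls round the work are solid. World frame = base frame: x ahead of the robot, y to its left, z up, the work surface at z = 0. Lengths are in m, angles in rad, forces in N, time in s.
With the tool pointing down it reaches from about 0.375 to 0.9 m from the base axis. Payload 3.1 kg.
Tool frame: the origin (TCP) lies between the finger pads; the fingertips stand 8 mm ahead of it and the grasp point (between the pads) lies 11 mm behind it; z points along the fingers, y is the line along which they close (so a half turn about z gives the same grasp; the last joint's range is limited). The gripper opens to 87 mm and grips with 3 to 60 N. Pads are 19 mm wide; open, the fingers measure 117 mm over their backs; the gripper's body (75 mm by 190 mm) begins 51 mm behind the grasp point.
Start: joints at [-1.292, 0.527, 1.433, -0, 1.181, -0.178], TCP at [0.276, -0.561, 0.204] pointing down, gripper open.
Joint ranges: [-3.08, 3.08], [-0.75, 2.2], [0.22, 2.44], [-1.43, 4.57], [0, 2.65], [-2.85, 2.85]. Speed limits (rad/s): [2.79, 2.79, 3.14, 3.14, 3.14, 3.14].

## Interface

Orientations are given as a unit quaternion [x, y, z, w].
In Python, from rig import robot, vision, job gives the robot as it stands.
- The arm moves only by the shell command python3 -m handwheel 'ROWS' [OPENING] [FORCE]. ROWS is JSON, a list of rows, each a list of 4 numbers: the shift along the tool's x, y, z as a fraction of full scale, then the turn about the tool's z as a fraction of full scale. A call has 1 to 20 rows; each row is the pose to reach, as a shift and turn from the pose commanded when the call began, along the tool's axes at that moment, turning the shorter way round; what a row does not reach only later rows make up. Full scale, the value 1, is 300 mm for a shift and 2 pi rad for a turn. A row lasts 1/12 s, in which the tool goes at most 41.7 mm and 7.16 degrees, less where a joint would pass 70% of its speed; a pose out of reach is approached as far as the arm can. A call with a number of a shift or a turn outside -1 to 1 is refused whole. A call with a gripper value outside its range is refused whole. OPENING is the opening in per cent of the stroke, from 0 (shut) to 100 (fully open), set as the call begins (- or left out, the last holds). The fingers move at their own pace and stop on an object; FORCE is the grip in N (left out, the last holds). Time passes only in rows, so rows that repeat a pose let the fingers close. It gives the time, the measured TCP pose, the force, the opening and the grip force at its end, in the units of the state.
- robot.get_obs(): the state, without advancing time (a new reading comes with each control period).
- vision.camera(name): name is "scene" or "top" or "wrist"; returns a dict with "frame" (420x560x3 uint8, red, green, blue), "K" (3x3 intrinsics, pixels), "k1" (the pictures are not rectified: a ray, as slopes to the right and down, at radius r is drawn at 1 + k1 r^2 times it, then the intrinsics apply), "cam_to_world" (4x4, takes a point from camera to world coordinates); the wrist camera has in their place "hand_eye" (4x4, takes a point from camera to tool coordinates, whose origin is the TCP and whose axes are the flange's). Camera axes: x right, y down, z forward; pixel columns grow to the right and rows downward; lengths in m; the calibration is good to about 2 mm. A picture is of the moment at which its call begins: read the wrist's pose just before it. There is no depth.
- job.hand_in(): hands the job in; it is judged then, once.
Trained networks look in the newest picture that a camera, given by its name, has taken for a name from the list of things; names that differ only in an ending like _2 or _b are one class to them, and where a whole thing is asked for, a point or a joint stands for the part that bears it (a point fixed in the world has none). Each returns a list of dicts, best first, with "conf" (0 to 1); they miss things now and then, are a little off and sometimes report something else, mostly with a low value. They report only what shows in the picture. A call takes as long as a camera call.
- vision.look_for(camera, label): "point" ([row, column] in pixels, amid what is visible of it).
- vision.outline_of(camera, label): "mask" (420x560 bool, what is visible of it) and "point" ([row, column] in pixels, amid what is visible of it).
The state is a dict: "time": time; "q": joint angles; "joint_velocities": joint speeds; "joint_torque": joint torques, N m; "position": TCP position; "tool_rot": TCP orientation; "ft_force": force on the tool from outside, world axes, zero at the start; "moment": the same for the moment, N m; "grip_width": finger opening in m; "grip_force": force on a finger pad.
Only numpy, scipy, OpenCV 4.12 (cv2) and the standard library are available. Lean on these libraries where they do the work, as an engineer would, in place of code of your own. Each camera call takes 0.05 s, during which the arm holds its last target. There are 200 camera calls.

## Task

The gear has failed inspection, so its tray must be marked. Pick up the red spring clip by squeezing its handles, set its open jaws over the upright metal ledge at the front of the tray that holds the gear, near the ledge's middle, and let go so that it grips the ledge, standing straight. Leave the green clip standing where it is.

Things in the scene. Friction and masses are not known exactly. Their poses are not given: they have to be found in the camera images.
- red_clip_pivot (a point): Middle of the pivot pin of the red peg-type spring clip: stands jaws down, handles up, 90 mm tall, 100 g, pin 48 mm above its underside. y axis: along the pin; x: the way its handles are squeezed (either way round alike; x, z lean by half the jaw angle). Handles: 30 mm wide plates 5 to 45 mm above the pin, 50 mm over their outsides at the top. Grasp them 25 to 35 mm above the pin.
- red_clip_jaw (a joint): Red clip's jaw angle: 0 shut (sprung), 0.6 squeezed to the stop by 20 to 40 N: handles then parallel, 22 mm over all, a firm grasp; jaws 22 to 28 mm apart. About 0.13 when gripping the ledge (3 N). Pads lie 36 to 48 mm below the pin; above them the throat takes an edge up to 8 mm below the pin. Pin 15 to 25 mm above the edge is a good height to let go.
- gear_tray_ledge (a point): Middle of the top edge of the upright aluminium ledge on the robot side of the grey tray that holds the toothed gear (44 mm). Ledge: 6 mm thick (x axis, pointing into the tray), 80 mm long (y axis), top 65 mm above the desk. Tray 100 x 120 mm, walls 22 mm high, fixed to the desk; the ledge's upper 43 mm are free on both sides.
- bearing_tray_ledge (a point): The same point of an equal tray that holds a smooth ball bearing (34 mm ring); not to be used.
- green_clip_pivot (a point): Middle of the pivot pin of a green clip, equal to the red one in all but colour; it stays standing where it is.

How it is judged:
By the outcome, as a careful person would: the job done as asked, in the order asked, and still so for the second after the job is handed in, with the robot touching nothing.
It also fails if it takes over 35 s, if anything falls off the work surface, if the arm or the gripper's body presses on something with over 40 N, if the wrist force passes 120 N, or if a joint passes its speed limit or range.

## Working session

There is one attempt and no reset: what is moved stays moved. The work goes in short steps, Python scripts to look and compute and a shell command to move; the robot and the scene stay as the last step left them, time stands still between calls to the robot, and variables do not carry over. Pictures are saved under pics/ and viewed, at most 10 in all, crops included, and the job is handed in when it is done.

```bash
mkdir -p pics; cat > h.py <<'E'
import numpy as np, cv2
from rig import robot, vision, job
from scipy.spatial.transform import Rotation as R
def ray(c,px,T=None):
    K=c["K"];k=c["k1"];r_,c_=px
    d=np.array([(c_-K[0,2])/K[0,0],(r_-K[1,2])/K[1,1]]);u=d.copy()
    for _ in range(20): u=d/(1+k*(u@u))
    T=c["cam_to_world"] if T is None else T
    T=np.array(T); v=T[:3,:3]@np.r_[u,1]; return T[:3,3],v
def onz(c,px,z,T=None):
    o,v=ray(c,px,T); return o+v*(z-o[2])/v[2]
def tri(rs):
    A=0;b=0
    for o,v in rs:
        v=v/np.linalg.norm(v);P=np.eye(3)-np.outer(v,v);A=A+P;b=b+P@o
    return np.linalg.solve(A,b)
def proj(c,p,T=None):
    T=np.array(c["cam_to_world"] if T is None else T); q=T[:3,:3].T@(np.array(p)-T[:3,3]); u=q[:2]/q[2]; u=u*(1+c["k1"]*(u@u))
    return c["K"][1,1]*u[1]+c["K"][1,2], c["K"][0,0]*u[0]+c["K"][0,2]
def wT(c,o):
    T=np.eye(4);T[:3,:3]=R.from_quat(o["tool_rot"]).as_matrix();T[:3,3]=o["position"];return T@np.array(c["hand_eye"])
def save(c,n): cv2.imwrite("pics/"+n,c["frame"][:,:,::-1])
E
python3 - <<'E'
from h import *
o=robot.get_obs();print({k:np.round(v,3) for k,v in o.items()})
C={}
for n in("scene","top"):
    C[n]=vision.camera(n);save(C[n],n+"0.png");print(n,np.round(C[n]["cam_to_world"],3).tolist())
    for l in("red_clip_pivot","green_clip_pivot","gear_tray_ledge","bearing_tray_ledge"):
        print(n,l,[(np.round(d["point"],1),round(d["conf"],2)) for d in vision.look_for(n,l)][:3])
c=[cv2.imread(f"pics/{n}0.png") for n in("scene","top")]
E
```

```text
{'time': np.float64(0.0), 'q': array([-1.292,  0.528,  1.434, -0.   ,  1.181, -0.178]), 'joint_velocities': array([-0.   , -0.   , -0.001,  0.   ,  0.   ,  0.002]), 'joint_torque': array([-1.0000e-03, -4.4005e+01, -1.7659e+01,  6.3000e-02,  5.8000e-02,
       -0.0000e+00]), 'position': array([ 0.275, -0.56 ,  0.203]), 'tool_rot': array([ 0.974,  0.226, -0.   , -0.001]), 'ft_force': array([-0.458, -0.329, -0.436]), 'moment': array([-0.022, -0.029, -0.027]), 'grip_force': np.float64(0.0), 'grip_width': np.float64(0.087)}
scene [[-0.733, -0.331, 0.594, 0.017], [-0.68, 0.368, -0.634, 0.5], [-0.009, -0.869, -0.495, 0.507], [0.0, 0.0, 0.0, 1.0]]
scene red_clip_pivot [(array([278., 269.]), 0.94)]
scene green_clip_pivot [(array([230.5, 322.4]), 0.96)]
scene gear_tray_ledge [(array([261.4, 203.2]), 0.9), (array([283.8, 274.9]), 0.23), (array([233.9, 322.6]), 0.19)]
scene bearing_tray_ledge [(array([206.3, 282.8]), 0.88)]
top [[-0.01, -0.991, 0.13, 0.378], [-1.0, 0.01, 0.006, -0.01], [-0.007, -0.13, -0.992, 0.955], [0.0, 0.0, 0.0, 1.0]]
top red_clip_pivot [(array([247.3, 232.5]), 0.84)]
top green_clip_pivot [(array([237.9, 312.5]), 0.76)]
top gear_tray_ledge [(array([170.3, 226. ]), 0.8)]
top bearing_tray_ledge [(array([162.3, 338.7]), 0.6)]
```

View pics/scene0.png

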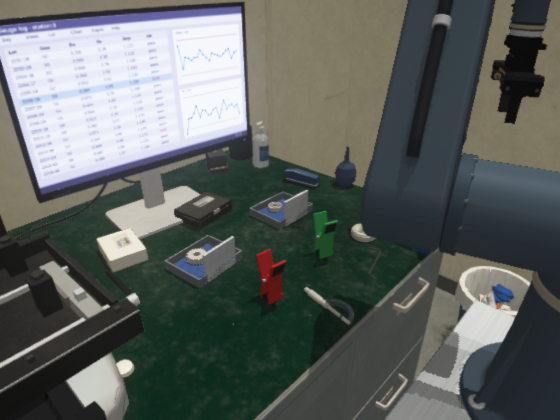

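View pics/top0.png

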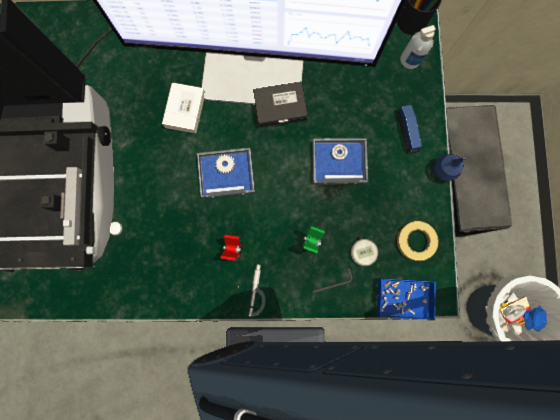

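```bash
python3 - <<'E'
from h import *
C={n:vision.camera(n) for n in("scene","top")}
for l in("red_clip_pivot","green_clip_pivot","gear_tray_ledge","bearing_tray_ledge"):
    p={n:vision.look_for(n,l)[0]["point"] for n in C}
    z=.048 if "clip" in l else .065
    print(l,tri([ray(C[n],p[n]) for n in C]).round(4),[onz(C[n],p[n],z).round(4) for n in C])
m=vision.outline_of("top","red_clip_pivot")[0]["mask"];print(np.argwhere(m).min(0),np.argwhere(m).max(0),cv2.minAreaRect(np.argwhere(m)[:,::-1].astype(np.float32)))
E
```

```text
red_clip_pivot [0.4252 0.0853 0.0495] [array([0.427 , 0.0842, 0.048 ]), array([0.4248, 0.085 , 0.048 ])]
green_clip_pivot [ 0.4426 -0.0869  0.0445] [array([ 0.4384, -0.0831,  0.048 ]), array([ 0.4434, -0.0859,  0.048 ])]
gear_tray_ledge [0.6001 0.1003 0.0094] [array([0.536 , 0.1454, 0.065 ]), array([0.5862, 0.0929, 0.065 ])]Traceback (most recent call last):
  File "<stdin>", line 4, in <module>
IndexError: list index out of range
```

The scene shows the red clip at about (278,269), the gear tray at left (260,203) with its ledge on the robot side, and the bearing tray behind at (208,283). The top view shows the red clip at (247,232) and the gear ledge as a light bar at about (191,226).

```bash
python3 - <<'E'
from h import *
c=vision.camera("top")
f=c["frame"]
cv2.imwrite("pics/crop.png",cv2.resize(f[145:270,190:330,::-1],None,fx=5,fy=4.8*5/4.8*0.95,interpolation=cv2.INTER_CUBIC))
sub=f[183:200,200:260].astype(int); m=(sub.min(2)>150)
P=np.argwhere(m)+[183,200]
W=np.array([onz(c,p,.065)[:2] for p in P]);print(len(P),W.mean(0),cv2.minAreaRect(W.astype(np.float32)*1000))
m=(f[:,:,0]>90)&(f[:,:,1]<50)&(f[:,:,2]<60);m[:220]=0;m[275:]=0;m[:,:200]=0;m[:,260:]=0
P=np.argwhere(m);W=np.array([onz(c,p,.09)[:2] for p in P]);print(len(P),W.mean(0),cv2.minAreaRect(W.astype(np.float32)*1000))
w=vision.camera("wrist");print(np.round(w["hand_eye"],3),w["K"],w["k1"])
E
```

```text
144 [0.54892056 0.10118708] ((550.4449462890625, 95.3217544555664), (112.3271255493164, 21.49054527282715), 89.3264389038086)
335 [0.42373286 0.08307095] ((423.7776184082031, 82.04129791259766), (35.93809127807617, 49.04433822631836), 82.13605499267578)
[[-0.    -0.955 -0.298  0.083]
 [ 1.    -0.     0.     0.   ]
 [-0.    -0.298  0.955 -0.181]
 [ 0.     0.     0.     1.   ]] [[373.65043783   0.         279.71444314]
 [  0.         373.65043783 209.14374904]
 [  0.           0.           1.        ]] -0.06342822405658895
```

View pics/crop.png

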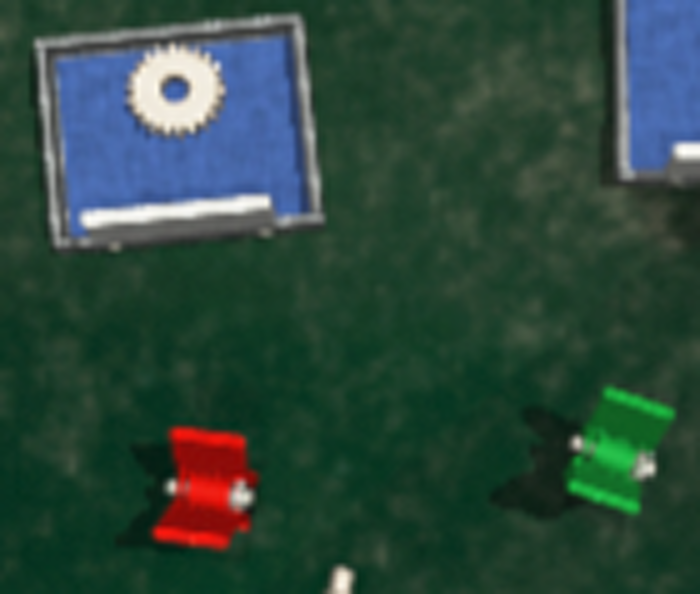

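```bash
python3 -m handwheel '[[0.7,-0.855,0,-0.078],[0.7,-0.855,0,-0.078],[0.7,-0.855,0,-0.078],[0.7,-0.855,0,-0.078],[0.7,-0.855,0,-0.078],[0.7,-0.855,0,-0.078],[0.7,-0.855,0,-0.078],[0.7,-0.855,0,-0.078],[0.7,-0.855,0,-0.078],[0.7,-0.855,0,-0.078]]' 100
cat > plan.py <<'E'
from h import *
import sys
# plan.py x y z yaw(deg of tool y, mod 180) -> row numbers
def plan(x,y,z,yaw):
    o=robot.get_obs();M=R.from_quat(o["tool_rot"]).as_matrix();d=M.T@(np.array([x,y,z])-o["position"])
    cur=np.degrees(np.arctan2(M[1,1],M[0,1]));t=-((yaw-cur+90)%180-90)
    print("t",round(float(o["time"]),2),"pos",o["position"].round(4),"yaw",cur.round(2),"zax",M[:,2].round(3),"F",o["ft_force"].round(1),"-> row",(d/.3).round(4),round(t/360,4),"mm",(d*1000).round(1))
if __name__=="__main__": plan(*map(float,sys.argv[1:]))
E
python3 plan.py .425 .085 .203 -8
```

```text
time: 1.88
position: [0.3512, -0.2361, 0.2044]
tool_rot: [0.889, 0.458, -0.0, 0.0]
ft_force: [-0.4, -1.1, 0.5]
grip_width: 0.0866
grip_force: 0.0
t 1.88 pos [ 0.3512 -0.2361  0.2044] yaw -35.51 zax [ 0. -0. -1.] F [-0.4 -1.1  0.5] -> row [ 1.0142 -0.4215  0.0042] -0.0764 mm [ 304.3 -126.5    1.3]
```

```bash
python3 -m handwheel '[[1,-0.415,0,-0.076],[1,-0.415,0,-0.076],[1,-0.415,0,-0.076],[1,-0.415,0,-0.076],[1,-0.415,0,-0.076],[1,-0.415,0,-0.076],[1,-0.415,0,-0.076],[1,-0.415,0,-0.076],[1,-0.415,0,-0.076],[1,-0.415,0,-0.076],[1,-0.415,0,-0.076]]'
python3 - <<'E'
from h import *
o=robot.get_obs();c=vision.camera("wrist");T=wT(c,o);save(c,"w1.png");np.savez("w1.npz",T=T)
for l in("red_clip_pivot","gear_tray_ledge"):
    for d in vision.look_for("wrist",l)[:2]: print(l,d["conf"],d["point"],onz(c,d["point"],.048 if "clip" in l else .065,T))
t=vision.camera("top");print("ledge top:",onz(t,(189,225.3),.065), [onz(t,p,.065) for p in((145+217/4.75,190+83/5),(145+201/4.75,190+270/5))])
import plan;plan.plan(.425,.085,.067,-8)
E
```

```text
time: 2.8
position: [0.426, 0.077, 0.204]
tool_rot: [0.757, 0.653, -0.0, 0.0]
ft_force: [0.6, -1.1, -1.1]
grip_width: 0.0871
grip_force: 0.0
red_clip_pivot 0.78 [180.2, 275.0] [0.42344004 0.08247192 0.048     ]
gear_tray_ledge 0.83 [124.0, 447.5] [0.57674689 0.11353713 0.065     ]
ledge top: [0.54830931 0.09760056 0.065     ] [array([0.54515546, 0.13713899, 0.065     ]), array([0.55147143, 0.05809956, 0.065     ])]
t 3.0 pos [0.4254 0.0766 0.204 ] yaw -8.56 zax [-0. -0. -1.] F [-0.2 -0.5 -0.4] -> row [ 0.0277 -0.0056  0.4568] -0.0016 mm [  8.3  -1.7 137. ]
```

View pics/w1.png

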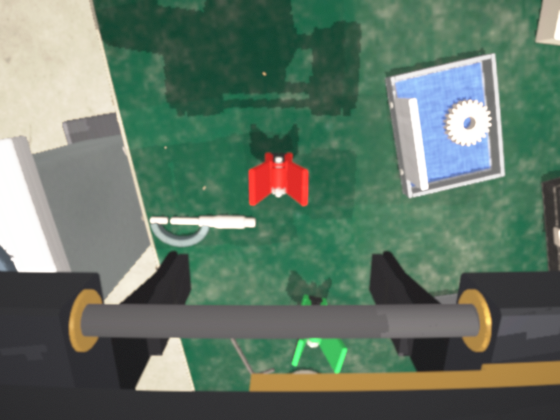

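Wrist view: red clip centred at column 279, with pin ends at (160,279) and (192,278), so it is aligned with the tool. The ledge top strip runs from about (98,409) to (189,424), and the green clip lies behind the fingers at (335,318).

```bash
python3 - <<'E'
from h import *
T=np.load("w1.npz")["T"];c=vision.camera("wrist")
for p,z in(((160,279),.048),((192,278),.048),((204,251),.09),((204,307),.09),((98,409),.065),((189,424),.065)): print(p,onz(c,p,z,T).round(4))
f=cv2.imread("pics/w1.png")[:,:,::-1].astype(int)
m=(f.min(2)>190);m[:85]=0;m[200:]=0;m[:,:395]=0;m[:,435:]=0
P=np.argwhere(m);W=np.array([onz(c,p,.065,T)[:2] for p in P])*1000;print(len(P),W.mean(0),cv2.minAreaRect(W.astype(np.float32)))
E
```

```text
(160, 279) [0.4299 0.1005 0.048 ]
(192, 278) [0.4245 0.0709 0.048 ]
(204, 251) [0.4028 0.075  0.09  ]
(204, 307) [0.4484 0.0683 0.09  ]
(98, 409) [0.5449 0.1394 0.065 ]
(189, 424) [0.5543 0.0591 0.065 ]
1015 [550.22215318  94.48698674] ((543.9939575195312, 100.40475463867188), (25.496200561523438, 94.43065643310547), 8.634793281555176)
```

```bash
python3 -m handwheel '[[0.028,0,0.1,0],[0.028,0,0.2,0],[0.028,0,0.3,0],[0.028,0,0.38,0],[0.028,0,0.43,0],[0.028,0,0.455,0],[0.028,0,0.455,0],[0.028,0,0.455,0]]'
python3 plan.py .426 .085 .067 -8.5
python3 -m handwheel '[[0,0,0,0],[0,0,0,0],[0,0,0,0],[0,0,0,0],[0,0,0,0],[0,0,0,0],[0,0,0,0],[0,0,0,0]]' 0 50
python3 -c "
from h import *
c=vision.camera('scene');f=c['frame'][200:340,180:360,::-1];cv2.imwrite('pics/s2.png',cv2.resize(f,None,fx=4,fy=4))"
```

```text
time: 3.72
position: [0.4268, 0.086, 0.0677]
tool_rot: [0.757, 0.653, 0.0, 0.0]
ft_force: [0.9, 0.2, -0.1]
grip_width: 0.087
grip_force: 0.0
t 3.72 pos [0.4268 0.086  0.0677] yaw -8.44 zax [ 0. -0. -1.] F [ 0.9  0.2 -0.1] -> row [-0.0036 -0.0022  0.0024] 0.0002 mm [-1.1 -0.7  0.7]
time: 4.38
position: [0.4264, 0.0865, 0.0679]
tool_rot: [0.757, 0.654, 0.0, -0.0]
ft_force: [-1.3, 0.9, 8.6]
grip_width: 0.0418
grip_force: 5.6
```

View pics/s2.png

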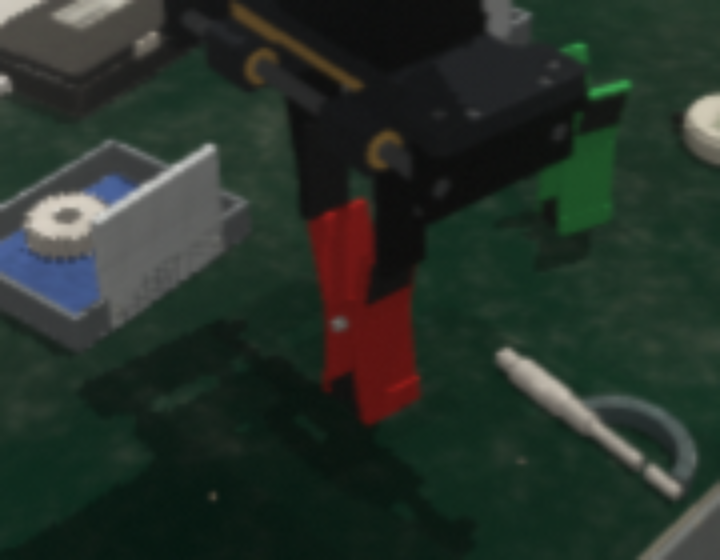

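The clip is between the pads at (250,360) and still being squeezed, with its jaws starting to open. I'll let it finish.

```bash
python3 -m handwheel '[[0,0,0,0],[0,0,0,0],[0,0,0,0],[0,0,0,0],[0,0,0,0],[0,0,0,0],[0,0,0,0]]' 0 50; python3 plan.py .426 .085 .067 -8.5
```

```text
time: 5.02
position: [0.4277, 0.0864, 0.0687]
tool_rot: [0.757, 0.653, 0.001, 0.001]
ft_force: [-0.1, 0.9, 11.6]
grip_width: 0.0199
grip_force: 50.1
t 5.02 pos [0.4277 0.0864 0.0687] yaw -8.39 zax [ 0.003 -0.    -1.   ] F [-0.1  0.9 11.6] -> row [-0.0056 -0.0049  0.0057] 0.0003 mm [-1.7 -1.5  1.7]
```

```bash
python3 -m handwheel '[[0,0,-0.03,0],[0,0,-0.1,0],[0,0,-0.2,0],[0,0,-0.3,0],[0,0,-0.38,0],[0,0,-0.42,0],[0,0,-0.42,0],[0,0,-0.42,0]]'
python3 - <<'E'
from h import *
o=robot.get_obs();c=vision.camera('scene');f=c['frame']
w=vision.camera("wrist");save(w,"w2.png");T=wT(w,o)
for n,cc,t in(("wrist",w,T),("scene",c,None)):
    print(n,[(np.round(d["point"],1),round(d["conf"],2)) for d in vision.look_for(n,"red_clip_pivot")],"expect",proj(cc,o["position"]-[0,0,.019],t))
a=cv2.resize(f[180:290,180:320,::-1],None,fx=4,fy=4);b=cv2.resize(w["frame"][120:300,200:360,::-1],(391,440));b=b[:,:230+0] if 0 else cv2.resize(b,(240,270));z=np.zeros((440,240,3),np.uint8);z[:270]=b
cv2.imwrite("pics/m3.png",np.hstack([a,z]))
import plan;plan.plan(.549,.0985,.2,5.7)
E
```

```text
time: 5.68
position: [0.4264, 0.0865, 0.1937]
tool_rot: [0.757, 0.654, 0.0, 0.0]
ft_force: [0.4, -0.1, -2.3]
grip_width: 0.0203
grip_force: 49.3
wrist [(array([238.6, 268.1]), 0.76)] expect (np.float64(242.21250148383342), np.float64(278.13494658217235))
scene [(array([220.4, 274.9]), 0.72), (array([262.8, 203.7]), 0.42)] expect (np.float64(213.46236609815577), np.float64(268.9293557845117))
t 5.88 pos [0.4253 0.0865 0.1922] yaw -8.39 zax [-0.003  0.    -1.   ] F [-0.6 -0.3 -0.9] -> row [ 0.0997  0.4019 -0.0274] -0.0391 mm [ 29.9 120.6  -8.2]
```

View pics/m3.png

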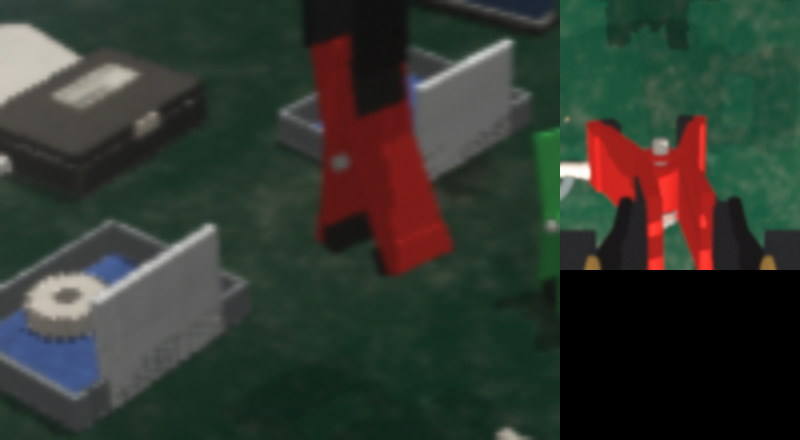

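The scene crop shows the clip held with jaws open. In the wrist crop its pin (about col 267–272) sits left of the finger centre (280), so it may lean. I'll look closer.

```bash
python3 -c "
import cv2
f=cv2.imread('pics/w2.png');cv2.imwrite('pics/w2c.png',cv2.resize(f[170:350,180:380],None,fx=3.3,fy=3.3,interpolation=cv2.INTER_CUBIC))"
```

```text
(no output)
```

View pics/w2c.png

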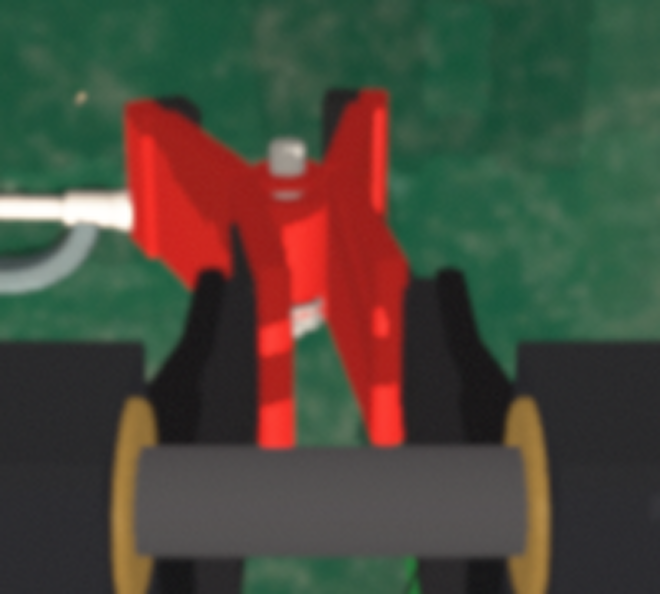

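The clip leans: the pin is about 6 mm and the jaw tips about 15 mm off toward tool −y, probably because one jaw stuck on the desk while opening. I'll bring it just above the desk and ease and re-squeeze it in the air so the handles seat flush.

```bash
python3 -m handwheel '[[0,0,0.1,0],[0,0,0.22,0],[0,0,0.32,0],[0,0,0.36,0],[0,0,0.36,0],[0,0,0.36,0]]'
python3 -m handwheel '[[0,0,0,0],[0,0,0,0],[0,0,0,0],[0,0,0,0]]' 32 50
python3 - <<'E'
from h import *
o=robot.get_obs();w=vision.camera("wrist");save(w,"w4.png")
d=vision.look_for("wrist","red_clip_pivot");print([(x["point"],x["conf"]) for x in d],o["ft_force"],o["grip_width"],o["grip_force"])
E
python3 -m handwheel '[[0,0,0,0],[0,0,0,0],[0,0,0,0],[0,0,0,0]]' 0 50
python3 - <<'E'
from h import *
o=robot.get_obs();w=vision.camera("wrist");save(w,"w5.png")
d=vision.look_for("wrist","red_clip_pivot");print([(x["point"],x["conf"]) for x in d])
a,b,c=[cv2.resize(cv2.imread(f"pics/w{i}.png")[170:350,180:380],(400,360)) for i in(4,5,2)]
cv2.imwrite("pics/m5.png",np.hstack([a,b]))
E
```

```text
time: 6.38
position: [0.4255, 0.0865, 0.0844]
tool_rot: [0.757, 0.653, -0.001, -0.001]
ft_force: [0.5, 0.3, -0.9]
grip_width: 0.0203
grip_force: 49.3
time: 6.72
position: [0.4272, 0.0864, 0.0865]
tool_rot: [0.757, 0.654, 0.001, 0.001]
ft_force: [-0.5, -0.3, -0.6]
grip_width: 0.0277
grip_force: 5.2
[([243.8, 269.4], 0.8)] [-0.46014355 -0.27347363 -0.58881021] 0.027684838966771017 5.187515387660824
time: 7.15
position: [0.4264, 0.0865, 0.0856]
tool_rot: [0.757, 0.653, -0.0, -0.0]
ft_force: [0.1, 0.2, -1.6]
grip_width: 0.0198
grip_force: 49.3
[([240.3, 267.3], 0.66), ([150.4, 501.2], 0.52)]
```

View pics/m5.png

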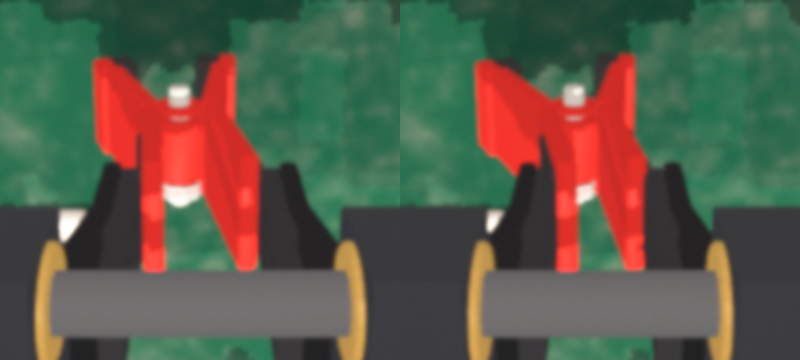

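Both crops show the same stable lean: the left handle is flush with its pad and the jaws' middle is about 15 mm toward tool −y. I'll allow for it: the ledge goes to tool y = −11 mm so it lies in the tilted gap, and the tool recentres while opening.

```bash
python3 -m handwheel '[[0,0,-0.1,0],[0,0,-0.22,0],[0,0,-0.32,0],[0,0,-0.37,0],[0,0,-0.37,0]]' >/dev/null; python3 plan.py .56 .0996 .195 5.7
```

```text
t 7.67 pos [0.4291 0.0864 0.1997] yaw -8.38 zax [ 0.008 -0.    -1.   ] F [ 0.7  0.1 -1.5] -> row [0.107  0.4253 0.0193] -0.0391 mm [ 32.1 127.6   5.8]
```

```bash
python3 -m handwheel '[[0.02,0.08,0,-0.008],[0.05,0.2,0,-0.02],[0.08,0.32,0,-0.03],[0.1,0.4,0,-0.036],[0.107,0.434,0,-0.039],[0.107,0.434,0,-0.039],[0.107,0.434,0,-0.039],[0.107,0.434,0,-0.039],[0.107,0.434,0,-0.039]]' >/dev/null
python3 - <<'E'
from h import *
import plan;plan.plan(.56,.0996,.108,5.7)
o=robot.get_obs();w=vision.camera("wrist");T=wT(w,o);save(w,"w6.png");np.savez("w6.npz",T=T)
c=vision.camera("scene")
a=w["frame"][130:340,170:390,::-1];b=c["frame"][150:300,140:300,::-1]
cv2.imwrite("pics/m6.png",np.hstack([cv2.resize(a,(440,420)),cv2.resize(b,(360,337),interpolation=cv2.INTER_CUBIC).__class__((420,360,3),np.uint8)*0+cv2.copyMakeBorder(cv2.resize(b,(360,337)),0,83,0,0,cv2.BORDER_CONSTANT)]))
for p in((.545,.1385,.065),(.553,.0585,.065),(.549,.0985,.065)): print(proj(w,p,T))
E
```

```text
t 8.42 pos [0.558  0.0993 0.1958] yaw 5.64 zax [-0.003  0.    -1.   ] F [ 0.1 -0.1 -0.6] -> row [0.0003 0.0077 0.2925] -0.0002 mm [ 0.1  2.3 87.7]
(np.float64(145.47527712951938), np.float64(268.19004864292754))
(np.float64(235.76979112712172), np.float64(269.1488405684203))
(np.float64(192.25216246626195), np.float64(268.67666900136413))
```

View pics/m6.png

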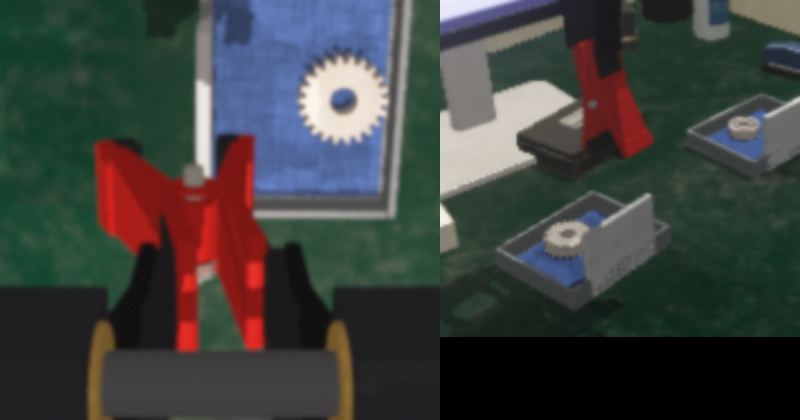

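The wrist crop shows the ledge's top strip at col ≈272 (−6 mm from tool centre) and parallel to the tool x axis. The jaws' middle is at col ≈257 (−15.7 mm) and the pin is at col ≈267. I'll shift about 4.5 mm and descend, watching the force.

```bash
python3 -m handwheel '[[0,0.01,0.04,0],[0,0.015,0.1,0],[0,0.015,0.15,0],[0,0.015,0.19,0],[0,0.015,0.19,0],[0,0.015,0.19,0]]'
python3 plan.py .56 .0996 .108 5.7
```

```text
time: 9.02
position: [0.5637, 0.0997, 0.1386]
tool_rot: [0.671, 0.741, -0.001, -0.001]
ft_force: [0.6, -0.7, -0.5]
grip_width: 0.0201
grip_force: 49.3
t 9.02 pos [0.5637 0.0997 0.1386] yaw 5.65 zax [-0.002  0.    -1.   ] F [ 0.6 -0.7 -0.5] -> row [ 0.0009 -0.012   0.102 ] -0.0001 mm [ 0.3 -3.6 30.6]
```

```bash
python3 - <<'E'
from h import *
o=robot.get_obs();w=vision.camera("wrist");f=w["frame"].astype(int);he=np.array(w["hand_eye"]);save(w,"w7.png")
def tooly(px,zt):  # tool coords at depth plane tool z=zt
    p,v=ray(w,px,he); return (p+v*(zt-p[2])/v[2])*1000
zt=o["position"][2]-.065
for r in range(60,200,10):
    br=np.where((f[r,230:330].min(1)>140))[0]+230
    red=np.where((f[r,150:400,0]>100)&(f[r,150:400,1]<70)&(f[r,150:400,2]<70))[0]+150
    print(r,(br.min(),br.max(),len(br),tooly((r,br.mean()),zt).round(1)) if len(br) else None,(red.min(),red.max(),tooly((r,red.min()),.067).round(1),tooly((r,red.max()),.067).round(1)) if len(red) else None)
E
```

```text
60 None None
70 None None
80 None None
90 None None
100 None None
110 None None
120 None None
130 None None
140 None None
150 None None
160 None None
170 None None
180 (np.int64(324), np.int64(329), 2, array([24. , 33.6, 73.6])) None
190 (np.int64(321), np.int64(329), 9, array([16.8, 32.8, 73.6])) None
```

```bash
python3 - <<'E'
from h import *
f=cv2.imread("pics/w7.png")[:,:,::-1]
for r in(120,150,175,190,197): print(r,[tuple(int(v) for v in f[r,c]) for c in range(244,300,4)])
for r in(205,215,230): print(r,[(c,tuple(int(v) for v in f[r,c])) for c in range(205,320,6)])
E
```

```text
120 [(34, 51, 40), (34, 52, 40), (34, 51, 40), (32, 50, 39), (42, 55, 46), (56, 63, 58), (53, 60, 54), (56, 62, 57), (54, 60, 54), (52, 59, 53), (53, 62, 55), (52, 61, 53), (52, 61, 54), (53, 62, 55)]
150 [(27, 42, 33), (28, 41, 33), (27, 41, 33), (26, 42, 33), (108, 106, 103), (122, 118, 115), (90, 93, 107), (49, 63, 93), (53, 67, 99), (49, 62, 93), (51, 64, 96), (49, 63, 94), (52, 65, 97), (55, 70, 104)]
175 [(22, 40, 29), (25, 42, 32), (25, 47, 34), (76, 88, 78), (142, 137, 134), (135, 131, 128), (87, 91, 105), (82, 105, 158), (82, 105, 158), (63, 80, 120), (47, 61, 91), (51, 64, 95), (52, 64, 96), (72, 91, 137)]
190 [(33, 62, 45), (35, 65, 46), (37, 66, 49), (74, 86, 76), (142, 137, 134), (135, 130, 126), (90, 94, 111), (76, 97, 147), (82, 104, 156), (84, 107, 160), (82, 105, 157), (78, 98, 147), (79, 100, 148), (80, 102, 153)]
197 [(36, 65, 48), (34, 64, 46), (33, 65, 47), (65, 82, 69), (141, 137, 134), (135, 130, 128), (91, 96, 115), (83, 106, 159), (80, 102, 153), (48, 60, 86), (46, 56, 83), (61, 58, 84), (110, 66, 96), (105, 80, 118)]
205 [(205, (31, 68, 49)), (211, (26, 65, 
[... 601 characters left out ...]
)), (259, (224, 220, 215)), (265, (122, 117, 110)), (271, (109, 110, 122)), (277, (60, 71, 104)), (283, (125, 24, 20)), (289, (121, 22, 19)), (295, (182, 40, 42)), (301, (82, 105, 157)), (307, (78, 99, 149)), (313, (83, 105, 158)), (319, (93, 119, 179))]
230 [(205, (28, 66, 49)), (211, (26, 65, 46)), (217, (47, 63, 46)), (223, (184, 30, 26)), (229, (169, 29, 26)), (235, (171, 30, 26)), (241, (127, 24, 19)), (247, (128, 25, 22)), (253, (125, 24, 20)), (259, (122, 22, 19)), (265, (125, 55, 51)), (271, (125, 31, 27)), (277, (151, 25, 21)), (283, (129, 23, 18)), (289, (124, 23, 20)), (295, (174, 41, 46)), (301, (80, 102, 153)), (307, (80, 100, 151)), (313, (79, 100, 150)), (319, (79, 100, 150))]
```

At edge height, row 205 shows the jaws' inner faces at cols 239 and 280, with the ledge at 257–268 between them. That is well centred, so I'll go down.

```bash
python3 -m handwheel '[[0,0,0.02,0],[0,0,0.045,0],[0,0,0.07,0],[0,0,0.07,0]]'; python3 -m handwheel '[[0,0,0.015,0],[0,0,0.03,0],[0,0,0.03,0],[0,0,0.03,0]]'
```

```text
time: 9.4
position: [0.5632, 0.0997, 0.117]
tool_rot: [0.671, 0.741, -0.001, -0.001]
ft_force: [-0.6, -0.1, -0.5]
grip_width: 0.0201
grip_force: 49.3
time: 9.73
position: [0.5642, 0.0997, 0.1092]
tool_rot: [0.671, 0.741, -0.0, -0.0]
ft_force: [0.9, -0.7, -0.5]
grip_width: 0.0203
grip_force: 49.3
```

```bash
python3 -m handwheel '[[0,0,0,0],[0,-0.006,0,0],[0,-0.012,0,0],[0,-0.018,0,0],[0,-0.02,0,0],[0,-0.02,0,0]]' 40 50; python3 -m handwheel '[[0,-0.006,0,0],[0,-0.012,0,0],[0,-0.016,0,0],[0,-0.016,0,0],[0,-0.016,0,0],[0,-0.016,0,0],[0,-0.016,0,0],[0,-0.016,0,0],[0,-0.016,0,0],[0,-0.016,0,0]]' 100
python3 - <<'E'
from h import *
c=vision.camera("scene");w=vision.camera("wrist");save(w,"w8.png");save(c,"s8.png")
for n in("scene","wrist"): print(n,[(d["point"],d["conf"]) for d in vision.look_for(n,"red_clip_pivot")])
p=(.551,.0985,.085);print(proj(c,p))
o=robot.get_obs();print(proj(w,p,wT(w,o)))
f=w["frame"].astype(int)
for r in range(200,310,10):
    red=np.where((f[r,:,0]>90)&(f[r,:,1]<60)&(f[r,:,2]<60))[0]; print(r,(red.min(),red.max(),len(red)) if len(red) else None)
E
```

```text
time: 10.23
position: [0.5582, 0.0991, 0.1097]
tool_rot: [0.671, 0.741, -0.0, -0.0]
ft_force: [0.8, 0.1, -0.2]
grip_width: 0.0341
grip_force: 4.1
time: 11.07
position: [0.5537, 0.0986, 0.1095]
tool_rot: [0.671, 0.741, 0.0, -0.0]
ft_force: [-0.2, -0.4, 0.9]
grip_width: 0.0854
grip_force: 0.0
scene [([231.1, 218.1], 0.91)]
wrist [([251.8, 273.1], 0.72)]
(np.float64(235.37310145311207), np.float64(217.51223533524927))
(np.float64(238.02391407683075), np.float64(273.6310113738799))
200 (np.int64(251), np.int64(297), 16)
210 (np.int64(251), np.int64(296), 23)
220 (np.int64(252), np.int64(296), 32)
230 (np.int64(245), np.int64(300), 49)
240 (np.int64(235), np.int64(308), 74)
250 (np.int64(227), np.int64(316), 89)
260 (np.int64(227), np.int64(318), 89)
270 (np.int64(227), np.int64(319), 66)
280 (np.int64(228), np.int64(318), 51)
290 (np.int64(228), np.int64(318), 38)
300 (np.int64(229), np.int64(315), 22)
```

Now it is symmetric (jaws' middle col 274, handles' middle 272), so upright. Retreating straight up, then a last look.

```bash
python3 -m handwheel '[[0,0,-0.03,0],[0,0,-0.1,0],[0,0,-0.2,0],[0,0,-0.3,0],[0,0,-0.4,0],[0,0,-0.45,0],[0,0,-0.45,0],[0,0,-0.45,0]]'
python3 - <<'E'
from h import *
c=vision.camera("scene");t=vision.camera("top");w=vision.camera("wrist")
for n in("scene","top","wrist"):
  for l in("red_clip_pivot","green_clip_pivot"): print(n,l,[(d["point"],round(d["conf"],2)) for d in vision.look_for(n,l)[:1]])
a=cv2.resize(c["frame"][170:300,150:350,::-1],(500,325));b=cv2.resize(w["frame"][60:320,160:400,::-1],(300,325))
cv2.imwrite("pics/m9.png",np.hstack([a,b]))
E
```

```text
time: 11.93
position: [0.554, 0.0986, 0.2458]
tool_rot: [0.671, 0.741, 0.001, 0.001]
ft_force: [-0.1, -0.4, -0.1]
grip_width: 0.0872
grip_force: 0.0
scene red_clip_pivot [([233.6, 217.8], 0.86)]
scene green_clip_pivot [([210.5, 282.5], 0.71)]
top red_clip_pivot [([177.5, 227.2], 0.44)]
top green_clip_pivot [([238.5, 310.3], 0.79)]
wrist red_clip_pivot [([189.3, 275.4], 0.86)]
wrist green_clip_pivot [([343.1, 176.8], 0.81)]
```

View pics/m9.png

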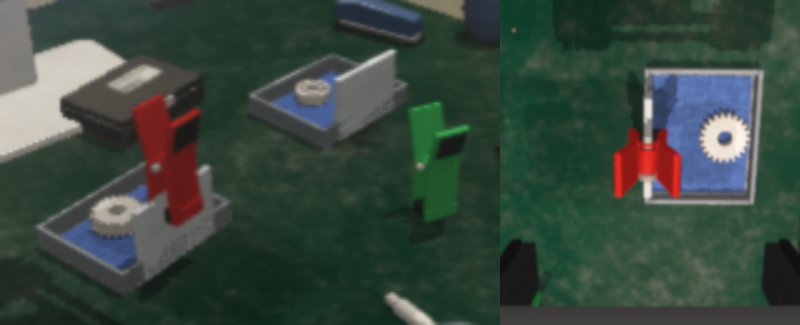

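```bash
python3 - <<'E'
from h import *
o=robot.get_obs();w=vision.camera("wrist");T=wT(w,o);save(w,"w9.png");f=w["frame"].astype(int)
for r in range(100,240,6): print(r,[int(f[r,c].min()) for c in range(272,286,3)],end=" ")
s=60;k=260/325;cc=240/300
for p,z in(((s+148*k,160+148*cc),.085),((s+174*k,160+148*cc),.085),((s+197*k,160+148*cc),.065)): print(p,onz(w,p,z,T).round(4))
for y in(.0585,.0985,.1385): print(y,proj(w,(.551-(y-.0985)*.1,y,.065),T))
c=vision.camera("scene");print([proj(c,p) for p in((.545,.1385,.065),(.555,.0585,.065))])
E
```

```text
100 [44, 52, 59, 67, 56] 106 [42, 44, 50, 49, 45] 112 [48, 49, 35, 37, 37] 118 [46, 134, 142, 151, 160] 124 [40, 90, 103, 82, 92] 130 [25, 101, 85, 65, 76] 136 [36, 107, 117, 74, 51] 142 [42, 205, 224, 100, 50] 148 [44, 206, 224, 97, 51] 154 [40, 190, 168, 86, 53] 160 [33, 128, 133, 70, 51] 166 [36, 126, 130, 52, 26] 172 [39, 162, 174, 58, 26] 178 [25, 106, 116, 38, 26] 184 [30, 38, 38, 28, 25] 190 [31, 42, 40, 30, 26] 196 [34, 45, 41, 29, 28] 202 [134, 161, 157, 136, 76] 208 [61, 210, 216, 105, 99] 214 [70, 214, 219, 111, 102] 220 [54, 136, 137, 138, 145] 226 [49, 56, 58, 53, 51] 232 [56, 60, 56, 62, 67] 238 [54, 56, 57, 63, 70] (178.4, 278.4) [0.5523 0.1045 0.085 ]
(199.20000000000002, 278.4) [0.5542 0.0845 0.085 ]
(217.60000000000002, 278.4) [0.5565 0.0595 0.065 ]
0.0585 (np.float64(218.40865207829597), np.float64(276.78989621717056))
0.0985 (np.float64(179.7456552365706), np.float64(276.6340503473107))
0.1385 (np.float64(138.61353378111025), np.float64(276.4726975453655))
[(np.float64(254.6024787732478), np.float64(203.6305651589834)), (np.float64(235.03001182163422), np.float64(232.80725009412612))]
```

```bash
python3 -c "
from rig import job;print(job.hand_in())"
```

```text
the job is handed in; nothing more can be done
None
```

The job is handed in, with no verdict returned: the red clip stands straight on the gear tray's ledge about 4 mm from its middle, the arm is clear above it, the green clip is untouched, and it took about 12 s of the 35 s allowed.

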